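Raise the soldering box window to its pointer

TASK

Push the counterweighted window of the soldering box up from beneath its black lip with the fingertips until the lip is level with the brass pointer on the side rail, then back away and leave it standing there. Only push from below: do not pinch the lip or press on its top. Leave the pointer and the loose things on the bench where they are.

Things in the scene. Friction and masses are not known exactly. Their poses are not given: they have to be found in the camera images.
- box: Fixed soldering box, 360 deep x 400 wide x 376 tall, clear walls. Origin: mid-width, on the bench; x front to back, y left, z up; base x -160 to 200. The window's mid-plane rises at 45 degrees towards +x from the base's top front edge (x -160, z 50), between side rails (y 160 to 196 each side, 8 proud of that plane). Below the lip a fixed apron lies 8 under the plane, 0 to 56 up the slope.
- sash (a joint): Travel of the window (clear pane in the sloping front) in m along the 45 degree slope: 0 fully down, grows up the slope (towards the box's +x and +z equally), stop at 0.180. Balanced by a hidden counterweight: it stays where it is left and takes about 1.5 to 3 N along the slope to move. Starts between 0 and 0.035.
- lip: The window's black lip: straight bar along the pane's lower edge, square to the slope: 270 long across the box, 10 thick along the slope, outer edge 38 out of the window's mid-plane. Its underside lies 60 up the slope from the base's top front edge when the window is down, and rises with it. Origin: the box's origin, shifted by the window's travel (not on the lip: see lip_mid).
- lip_bead: Thin black rubber bead (3 thick) that covers the upper face of the lip. It must not be pressed. Origin as for the lip.
- lip_mid (a point): Middle of the lip's outer edge: mid-length, mid-thickness (5 above its underside along the slope), 38 out of the window's mid-plane. Axes as the box's.
- pointer (a joint): Setting of the brass pointer, a small stiff clamp (24 along the slope, 40 wide) on the right-hand (box's -y) rail, whose 6 thick blade points at the lip's right end. In m along the slope on the scale of sash: the lip is level with the pointer when both values are equal. Set between 0.075 and 0.155; not to be moved.
- mark (a point): The marked height: mid-thickness of the pointer's blade, just off its inner end (box's y = -140), 38 out of the window's mid-plane. The lip is level with it when lip_mid is at the same height. Axes as the box's.
- bench_block: Loose square steel block, 60 x 60 x 20 tall, lying on the bench just in front of the box. Origin: centre of underside.
- tool_jar: Loose glass jar, 70 across, 85 tall, with picks standing in it to 145, on the bench to the right of the box. Origin: centre of underside.
- mandrel: Loose steel ring mandrel, upright taper 130 tall on a foot 56 across, on the bench to the left of the box. Origin: centre of underside.

How it is judged:
By the outcome, as a careful person would: the job done as asked, in the order asked, and still so for the second after the job is handed in, with the robot touching nothing.
It also fails if it takes over 40 s, if anything falls off the work surface, if the arm or the gripper's body presses on something with over 40 N, if the wrist force passes 120 N, or if a joint passes its speed limit or range.

ROBOT

A 6-joint arm with a two-finger parallel gripper is mounted at the origin on the work surface. World frame = base frame: x ahead of the robot, y to its left, z up, the work surface at z = 0. Lengths are in mm, angles in rad, forces in N, time in s.
With the tool pointing down it reaches from about 400 to 925 mm from the base axis. Payload 12.5 kg.
Tool frame: the origin (TCP) lies at the very end of the fingers, on their centre line; the grasp point (between the pads) lies 19 mm behind it; z points along the fingers, y is the direction in which the jaws open and shut (so a half turn about z gives the same grasp; the last joint's range is limited). The gripper opens to 95 mm and grips with 3 to 60 N. Pads are 20 mm wide; open, the fingers measure 119 mm over their backs; the gripper's body (75 mm by 180 mm) begins 59 mm behind the grasp point.
Start: joints at [-1.377, 0.491, 1.559, -0, 1.092, -0.106], TCP at [184.604, -597.133, 214.661] pointing down, gripper open.
Joint ranges: [-3.1, 3.1], [-0.84, 2.19], [0.05, 2.79], [-1.13, 4.28], [0.06, 2.93], [-2.69, 2.69]. Speed limits (rad/s): [2.22, 2.22, 2.79, 3.14, 3.14, 3.14].

INTERFACE

Orientations are given as [roll, pitch, yaw] about the fixed x, y, z axes, in that order (R = Rz(yaw) Ry(pitch) Rx(roll)).
In Python, from cell import env gives the robot as it stands.
- The arm moves only by the shell command python3 -m pendant 'ROWS'. ROWS is JSON, a list that holds one entry, the list of rows, each a list of 5 numbers: the opening, from 0 (shut) to 1 (fully open), then the shift along the tool's x, y, z in m, then the turn about the tool's z in rad. A call has exactly 8 rows; each row is the pose to reach, as a shift and turn from the pose commanded when the call began, along the tool's axes at that moment; what a row does not reach only later rows make up. A row lasts 1/10 s, in which the tool goes at most 50 mm and 8.59 degrees, less where a joint would pass 70% of its speed; a pose out of reach is approached as far as the arm can. A call with a gripper value outside its range is refused whole. The fingers move at their own pace and stop on an object; the grip force is fixed at half the most. Time passes only in rows, so rows that repeat a pose let the fingers close, or fill a call up. It gives the time, the measured TCP pose, the force and the opening at its end, in the units of the state.
- env.state(): the state, without advancing time (a new reading comes with each control period).
- env.read_camera(name): name is "scene" or "side" or "wrist"; returns a dict with "image" (384x512x3 uint8, blue, green, red), "range_z" (384x512 float32, mm along the optical axis (not along the pixel's ray), 0 where there is no reading), "fx", "fy", "cx", "cy" (pixels), "dist" ([k1, k2, p1, p2, k3] as OpenCV has them; the pictures are not rectified), "rvec" (rotation vector, rad) and "tvec" (3), from world to camera coordinates, as OpenCV has them; the wrist camera has in their place "tool_from_camera" (4x4, takes a point from camera to tool coordinates, whose origin is the TCP and whose axes are the flange's). Camera axes: x right, y down, z forward; pixel columns grow to the right and rows downward; lengths in mm; the calibration is good to about 2 mm. A picture is of the moment at which its call begins: read the wrist's pose just before it.
- env.job_done(): hands the job in, once; it reports no verdict.
The state is a dict: "t": time; "joints": joint angles; "qvel": joint speeds; "tau": joint torques, N m; "eef_pos": TCP position; "tcp_rot": TCP orientation; "ft_force": force on the tool from outside, world axes, zero at the start; "moment": the same for the moment, N m; "opening": opening from 0.0 (shut) to 1.0 (fully open).
Only numpy, scipy, OpenCV 4.12 (cv2) and the standard library are available. Lean on these libraries where they do the work, as an engineer would, in place of code of your own. Each camera call takes 0.05 s, during which the arm holds its last target. There are 200 camera calls.

## Working session

There is one attempt and no reset: what is moved stays moved. The work goes in short steps, Python scripts to look and compute and a shell command to move; the robot and the scene stay as the last step left them, time stands still between calls to the robot, and variables do not carry over. Pictures are saved under pics/ and viewed, about 8 in all and at most 12, crops included, and the job is handed in when it is done.

```bash
mkdir -p pics; ls; cat > h.py <<'E'
import numpy as np, cv2
from cell import env
def grab(name,fn=None):
    c=env.read_camera(name)
    if fn: cv2.imwrite('pics/'+fn,c['image'])
    return c
E
python3 - <<'E'
from h import *
a=grab('scene','s1.png');b=grab('side','d1.png')
cv2.imwrite('pics/both.png',np.hstack([a['image'],b['image']])[:, :])
for c in(a,b):
    R=cv2.Rodrigues(c['rvec'])[0];print((-R.T@c['tvec'].ravel()).round(),R[2].round(2),c['fx'],c['dist'])
print(env.state())
np.savez('c1.npz',**{k+n:np.array(v) for n,c in(('s',a),('d',b)) for k,v in c.items()})
E
```

```text
pics
[ 595.  379. 1173.] [-0.05 -0.32 -0.94] 461.73270380001117 [-0.18751874  0.          0.          0.          0.        ]
[ 357.  332. 1158.] [ 0.18 -0.27 -0.95] 479.5881966961842 [-0.14008601  0.          0.          0.          0.        ]
{'t': 0.1, 'joints': array([-1.37662546e+00,  4.91475369e-01,  1.55937239e+00, -2.56446998e-05,
        1.09170583e+00, -1.05615157e-01]), 'qvel': array([ 1.68036696e-05, -1.07244236e-03, -5.36373068e-04,  4.05335814e-05,
        2.64161941e-04, -5.54610815e-04]), 'tau': array([ 4.66918544e-03, -6.13619828e+01, -2.58606613e+01,  6.94659795e-02,
        4.69451118e-02, -4.27511031e-05]), 'eef_pos': array([ 184.5384445 , -596.91610239,  214.14059425]), 'tcp_rot': array([-3.14063467e+00, -7.86814334e-05,  2.99797820e-01]), 'ft_force': array([-0.49607891,  0.81487414, -0.09515509]), 'moment': array([-0.01483562,  0.07411707,  0.00891305]), 'opening': 0.999800271675023}
```

View pics/s1.png

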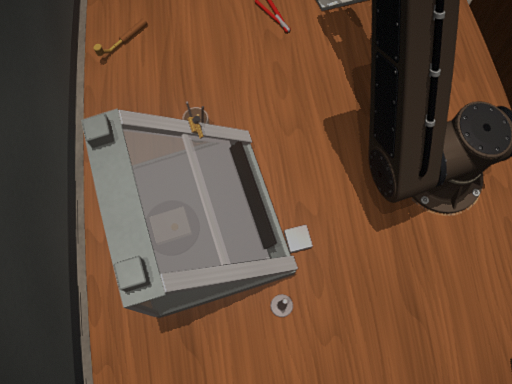

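View pics/d1.png

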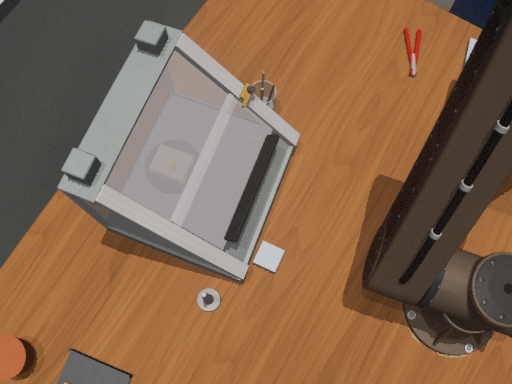

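The scene view shows the box with its front facing the robot. The black lip runs from about (240,145) to (268,245), with the gold pointer at (196,127) next to the jar, and the block in front at (298,238). Next I'll measure these.

```bash
cat >> h.py <<'E'
def world(c,uv):
    "pixels (N,2) -> world points through range_z"
    uv=np.asarray(uv,float).reshape(-1,2)
    K=np.array([[c['fx'],0,c['cx']],[0,c['fy'],c['cy']],[0,0,1]],float)
    n=cv2.undistortPoints(uv[:,None],K,np.array(c['dist'],float))[:,0]
    z=c['range_z'][uv[:,1].astype(int),uv[:,0].astype(int)]
    P=np.c_[n*z[:,None],z]
    if 'rvec' in c:
        R=cv2.Rodrigues(np.array(c['rvec']))[0];return (P-np.array(c['tvec']).ravel())@R
    from scipy.spatial.transform import Rotation as Ro
    s=c['st'];T=c['tool_from_camera'];P=P@T[:3,:3].T+T[:3,3]
    return P@Ro.from_euler('xyz',s['tcp_rot']).as_matrix().T+s['eef_pos']
def load(n):
    d=np.load('c1.npz');return {k[:-1]:d[k] for k in d.files if k[-1]==n}
def comp(m,seed):
    k,l=cv2.connectedComponents(m.astype(np.uint8));v=l==l[seed[1],seed[0]];r,q=np.nonzero(v);return np.c_[q,r]
E
python3 - <<'E'
from h import *
for n,seed,roi in(('s',(254,195),(180,115,210,140)),('d',(253,190),(236,78,256,110))):
    c=load(n);im=c['image'].astype(int)
    uv=comp(im.max(2)<45,seed);P=world(c,uv);ok=c['range_z'][uv[:,1],uv[:,0]]>0
    P=P[ok];print(n,len(uv),ok.sum());m=np.median(P,0);u,s,vt=np.linalg.svd(P-P.mean(0),full_matrices=False)
    print('mean',P.mean(0).round(1),'med',m.round(1),'axis',vt.round(3),'ext',np.ptp((P-P.mean(0))@vt[0]), s/np.sqrt(len(P)))
    t=(P-P.mean(0))@vt.T
    print('pct',np.percentile(t,[1,5,50,95,99],axis=0).round(1).tolist())
    x0,y0,x1,y1=roi;r,q=np.mgrid[y0:y1,x0:x1];px=im[r,q]
    g=(px[...,2]>130)&(px[...,2]-px[...,0]>80)&(px[...,1]>100)
    uv=np.c_[q[g],r[g]];P=world(c,uv);print('gold',len(uv),uv.mean(0),np.median(P,0).round(1));
    print(np.c_[uv,P.round()].astype(int)[::3].tolist())
a=load('s')['image'][80:290,70:320];cv2.imwrite('pics/z1.png',cv2.resize(a,None,fx=2.8,fy=2.8,interpolation=2))
E
```

```text
s 743 739
mean [542.4  55.6 132.2] med [542.   58.3 133. ] axis [[-0.185  0.983  0.003]
 [-0.763 -0.146  0.63 ]
 [-0.62  -0.114 -0.777]] ext 266.595718168629 [65.26372397 11.22097599  2.4181829 ]
pct [[-145.3, -17.8, -4.8], [-111.6, -15.9, -3.7], [2.7, -0.1, -0.2], [102.8, 15.9, 4.7], [111.7, 17.1, 6.1]]
gold 101 [194.99009901 126.66336634] [ 658.1 -117.6  211.4]
[[189, 117, 669, -144, 214], [192, 117, 662, -145, 211], [190, 118, 667, -143, 210], [190, 119, 667, -139, 214], [190, 120, 668, -138, 210], [190, 121, 668, -134, 213], [191, 122, 666, -133, 209], [191, 123, 666, -128, 214], [191, 124, 666, -125, 213], [194, 124, 660, -127, 209], [192, 125, 665, -126, 206], [195, 125, 658, -127, 203], [198, 125, 650, -119, 215], [192, 126, 664, -119, 214], [195, 126, 658, -121, 209], [198, 126, 651, -119, 211], [192, 127, 665, -118, 211], [196, 127, 656, -119, 207], [199, 127, 648, -115, 214], [193, 128, 663, -117, 209], [196, 128, 656, -115, 210], [199, 128, 648, -111, 216], [193, 129, 663, -113, 210], [196, 129, 656, -116, 204], [199, 129, 649, -111, 211], [193, 130, 663, -110, 211], [198,
[... 1706 characters left out ...]
 93, 659, -124, 205], [242, 94, 663, -111, 216], [245, 94, 660, -119, 207], [248, 94, 653, -120, 212], [241, 95, 665, -109, 213], [244, 95, 660, -114, 211], [248, 95, 650, -116, 216], [240, 96, 667, -107, 210], [243, 96, 661, -111, 209], [246, 96, 655, -114, 210], [249, 96, 649, -117, 211], [243, 97, 659, -108, 211], [246, 97, 652, -110, 214], [249, 97, 646, -113, 216], [245, 98, 654, -109, 209], [248, 98, 647, -110, 214], [246, 99, 650, -107, 212], [244, 100, 653, -103, 210], [247, 100, 648, -107, 210], [245, 101, 649, -100, 214], [243, 102, 653, -99, 208], [246, 102, 646, -100, 213], [245, 103, 647, -97, 211], [244, 104, 646, -92, 216], [243, 105, 648, -91, 211], [244, 106, 644, -89, 213]]
```

View pics/z1.png

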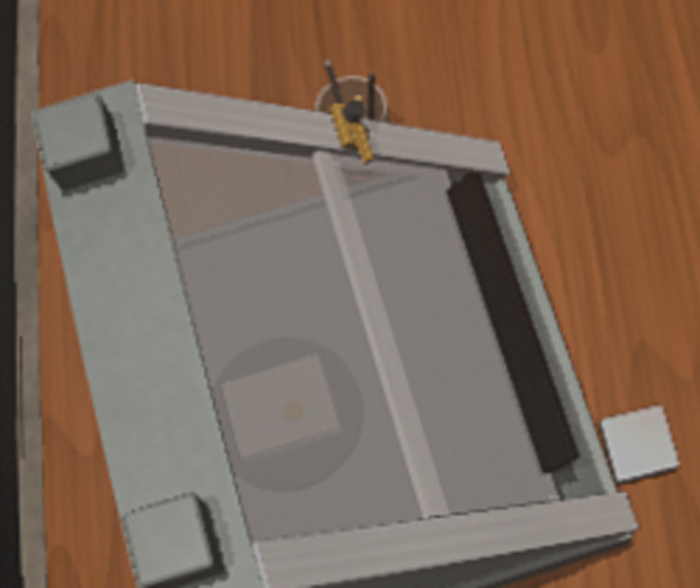

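```bash
python3 -m pendant '[[[0,0.029,-0.033,0,0],[0,0.058,-0.066,0,0],[0,0.087,-0.099,0,0],[0,0.116,-0.132,0,0],[0,0.145,-0.165,0,0],[0,0.174,-0.198,0,0],[0,0.203,-0.231,0,0],[0,0.232,-0.264,0,0]]]'; python3 -m pendant '[[[0,0.029,-0.033,0,0.02],[0,0.058,-0.066,0,0.04],[0,0.087,-0.099,0,0.06],[0,0.116,-0.132,0,0.08],[0,0.145,-0.165,0,0.1],[0,0.174,-0.198,0,0.114],[0,0.203,-0.231,0,0.114],[0,0.231,-0.262,0,0.114]]]'
python3 - <<'E'
from h import *
import pickle
s=env.state();c=grab('wrist','w1.png');c['st']=s
pickle.dump(c,open('w1.pkl','wb'))
print(s['eef_pos'],s['tcp_rot'],s['ft_force'],c['tool_from_camera'].round(2))
E
```

```text
t: 0.9
eef_pos: [328.6, -274.7, 214.6]
tcp_rot: [-3.142, 0.0, 0.299]
ft_force: [0.1, -0.4, -0.6]
opening: 0.386
t: 1.7
eef_pos: [471.9, 44.2, 214.5]
tcp_rot: [3.142, 0.0, 0.186]
ft_force: [0.4, -0.7, 0.3]
opening: 0.005
[471.94380785  44.15025329 214.54795919] [3.14151622e+00 1.28001623e-04 1.86163424e-01] [ 0.36351973 -0.7361706   0.32729878] [[-0.0000e+00 -9.7000e-01 -2.5000e-01  6.8930e+01]
 [ 1.0000e+00 -0.0000e+00 -0.0000e+00  1.4000e-01]
 [ 0.0000e+00 -2.5000e-01  9.7000e-01 -1.7016e+02]
 [ 0.0000e+00  0.0000e+00  0.0000e+00  1.0000e+00]]
```

View pics/w1.png

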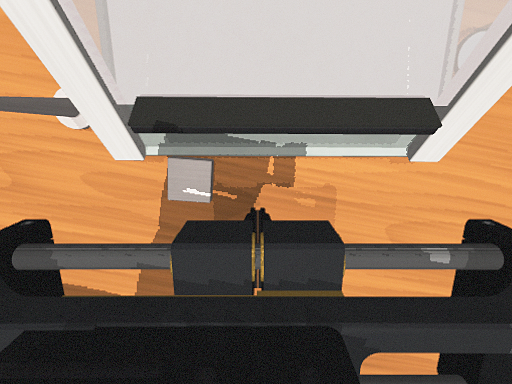

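The wrist view is square to the box. The lip spans columns 130–440 and rows 97–132, the block is at (190,180), and the shut fingertips are at (258,215).

```bash
python3 - <<'E'
from h import *
import pickle
c=pickle.load(open('w1.pkl','rb'));im=c['image'].astype(int)
uv=comp(im.max(2)<60,(285,115));print(uv.min(0),uv.max(0))
s=c['st'];th=s['tcp_rot'][2];e=np.array([np.cos(th),np.sin(th),0]);f=np.array([-np.sin(th),np.cos(th),0])
P=world(c,uv)
for r in range(96,136,2):
    k=(uv[:,1]==r)
    if k.sum()>50:
        q=P[k]-s['eef_pos'];print(r,k.sum(),np.median(q@e).round(1),np.median(P[k,2]).round(1),((q@f).min().round(),(q@f).max().round()), np.polyfit(q@f,q@e,1).round(3))
E
```

```text
[128  97] [441 134]
98 289 86.1 121.4 (np.float64(-158.0), np.float64(110.0)) [-0.    85.956]
100 278 84.2 123.2 (np.float64(-158.0), np.float64(111.0)) [ 0.    84.164]
102 277 82.4 125.0 (np.float64(-159.0), np.float64(111.0)) [ 0.   82.33]
104 286 80.6 126.9 (np.float64(-159.0), np.float64(110.0)) [-0.    80.432]
106 275 78.8 128.7 (np.float64(-158.0), np.float64(110.0)) [ 0.    78.688]
108 288 77.0 130.5 (np.float64(-158.0), np.float64(111.0)) [ 0.    76.951]
110 288 75.2 132.2 (np.float64(-157.0), np.float64(110.0)) [ 0.    75.195]
112 292 73.5 134.0 (np.float64(-158.0), np.float64(111.0)) [ 0.    73.422]
114 290 71.8 135.7 (np.float64(-157.0), np.float64(111.0)) [ 0.    71.745]
116 284 70.0 137.5 (np.float64(-158.0), np.float64(110.0)) [1.0000e-03 7.0031e+01]
118 293 68.4 139.2 (np.float64(-158.0), np.float64(111.0)) [1.0000e-03 6.8344e+01]
120 291 66.7 140.8 (np.float64(-157.0), np.float64(111.0)) [1.0000e-03 6.6668e+01]
122 293 65.0 142.4 (np.float64(-157.0), np.float64(110.0)) [1.0000e-03 6.5038e+01]
124 307 63.4 143.8 (np.float64(-158.0), np.float64(111.0)) [1.0000e-03 6.3379e+01]
126 294 61.6 142.6 (np.float64(-158.0), np.float64(110.0)) [ 0.   61.64]
128 305 59.9 140.6 (np.float64(-156.0), np.float64(137.0)) [ 0.    59.898]
130 304 58.1 138.9 (np.float64(-156.0), np.float64(137.0)) [ 0.    58.078]
132 301 56.3 137.1 (np.float64(-157.0), np.float64(110.0)) [ 0.    56.316]
```

```bash
python3 -m pendant '[[[0,0.008,0.006,0.024,0],[0,0.016,0.012,0.048,0],[0,0.022,0.018,0.072,0],[0,0.026,0.023,0.09,0],[0,0.03,0.023,0.0945,0],[0,0.03,0.023,0.0945,0],[0,0.03,0.023,0.0945,0],[0,0.03,0.023,0.0945,0]]]'
python3 - <<'E'
from h import *
import pickle
s=env.state();c=grab('wrist','w2.png');c['st']=s
pickle.dump(c,open('w2.pkl','wb'))
print(s['eef_pos'],s['ft_force'])
E
```

```text
t: 2.55
eef_pos: [505.5, 25.2, 121.0]
tcp_rot: [3.141, -0.001, 0.186]
ft_force: [-0.3, 0.4, 1.0]
opening: 0.005
[505.48161146  25.21416248 121.00790292] [-0.33812657  0.36426435  1.04102112]
```

View pics/w2.png

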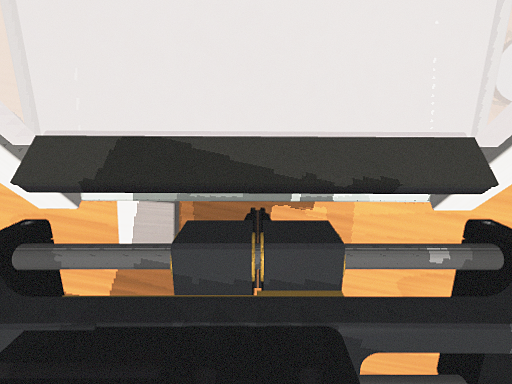

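The lip's front edge is at row 192, just ahead of the shut fingers. The pointer is out of view here. I'll push partway, staying well short of it, then step back and look.

```bash
python3 -m pendant '[[[0,0.008,0,0,0],[0,0.014,0,0,0],[0,0.019,0,-0.004,0],[0,0.026,0,-0.011,0],[0,0.033,0,-0.018,0],[0,0.04,0,-0.025,0],[0,0.046,0,-0.031,0],[0,0.051,0,-0.036,0]]]'
python3 -m pendant '[[[0,0.004,0,-0.004,0],[0,0.007,0,-0.007,0],[0,0.009,0,-0.009,0],[0,0.01,0,-0.01,0],[0,-0.01,0,-0.01,0],[0,-0.05,0,-0.03,0],[0,-0.09,0,-0.06,0],[0,-0.1,0,-0.09,0]]]'
python3 -m pendant '[[[0,0,0.03,-0.03,0],[0,0,0.06,-0.06,0],[0,0,0.06,-0.06,0],[0,0,0.06,-0.06,0],[0,0,0.06,-0.06,0],[0,0,0.06,-0.06,0],[0,0,0.06,-0.06,0],[0,0,0.06,-0.06,0]]]'
python3 - <<'E'
from h import *
import pickle
s=env.state();c=grab('wrist','w3.png');c['st']=s
pickle.dump(c,open('w3.pkl','wb'))
print(s['eef_pos'],s['ft_force'])
E
```

```text
t: 3.4
eef_pos: [555.1, 34.5, 156.5]
tcp_rot: [3.142, 0.002, 0.186]
ft_force: [-6.0, -3.4, 2.7]
opening: 0.005
t: 4.2
eef_pos: [454.2, 16.0, 246.8]
tcp_rot: [-3.141, 0.002, 0.186]
ft_force: [-0.0, 0.0, 0.3]
opening: 0.006
t: 5.0
eef_pos: [468.2, -42.5, 305.7]
tcp_rot: [-3.141, 0.001, 0.187]
ft_force: [0.0, -0.4, -0.1]
opening: 0.005
[468.20740285 -42.52805881 305.71995033] [ 0.04419683 -0.3942788  -0.13068885]
```

View pics/w3.png

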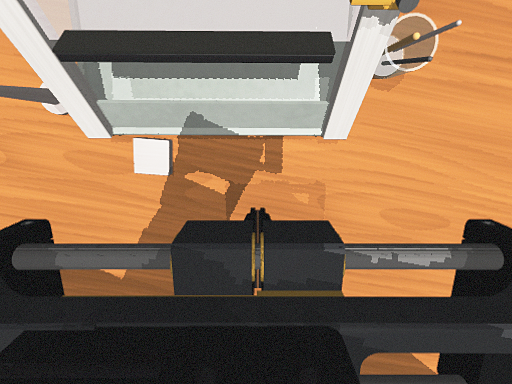

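The lip has risen (rows 32–62). The gold pointer is just at the image top, around (375,2). I'll move the camera forward to see both.

```bash
python3 -m pendant '[[[0,0.03,0.01,0,0],[0,0.06,0.03,0,0],[0,0.07,0.04,0,0],[0,0.07,0.04,0,0],[0,0.07,0.04,0,0],[0,0.07,0.04,0,0],[0,0.07,0.04,0,0],[0,0.07,0.04,0,0]]]'
python3 - <<'E'
from h import *
import pickle
s=env.state();c=grab('wrist','w4.png');c['st']=s
pickle.dump(c,open('w4.pkl','wb'))
print(s['eef_pos'],s['tcp_rot'],s['ft_force'])
im=c['image'].astype(int);th=s['tcp_rot'][2]
e=np.array([np.cos(th),np.sin(th),0]);f=np.array([-np.sin(th),np.cos(th),0])
m=(im.max(2)<60);m[200:]=0
k,l,st,ce=cv2.connectedComponentsWithStats(m.astype(np.uint8));i=1+np.argmax(st[1:,4]);print(st[i])
r,q=np.nonzero(l==i);uv=np.c_[q,r];P=world(c,uv)
for r in range(uv[:,1].min(),uv[:,1].max()+1,2):
    k=uv[:,1]==r;p=P[k];print(r,k.sum(),np.median(p@e).round(1),np.median(p[:,2]).round(1),(p@f).min().round(),(p@f).max().round())
g=(im[...,2]>120)&(im[...,2]-im[...,0]>90)&(im[...,1]>90)&(im[...,1]>im[...,2]*.62);g[200:]=0
k,l,st,ce=cv2.connectedComponentsWithStats(g.astype(np.uint8));print([x.tolist() for x in st if x[4]>20])
x0,y0=290,0;z=c['image'][0:120,320:480];cv2.imwrite('pics/z4.png',cv2.resize(z,None,fx=5,fy=5,interpolation=cv2.INTER_NEAREST))
E
```

```text
t: 5.85
eef_pos: [544.1, -69.1, 306.5]
tcp_rot: [3.141, -0.001, 0.186]
ft_force: [0.6, -0.5, 0.4]
opening: 0.005
[544.05370737 -69.06869304 306.50656103] [ 3.14128464e+00 -5.01246723e-04  1.85992609e-01] [ 0.6118211  -0.45778306  0.39203711]
[  26  103  264   32 7412]
103 107 605.8 168.5 -73.0 66.0
105 243 603.7 170.4 -200.0 67.0
107 237 601.6 172.5 -201.0 65.0
109 239 599.5 174.7 -201.0 67.0
111 241 597.4 176.7 -201.0 67.0
113 250 595.3 178.8 -201.0 67.0
115 245 593.3 180.8 -201.0 66.0
117 251 591.2 182.8 -202.0 68.0
119 249 589.2 185.0 -200.0 65.0
121 251 587.2 186.9 -201.0 66.0
123 248 585.3 188.8 -201.0 66.0
125 254 583.3 190.8 -201.0 67.0
127 256 581.3 190.1 -201.0 66.0
129 217 579.2 187.8 -201.0 65.0
131 257 577.1 186.0 -202.0 65.0
133 204 574.9 183.7 -201.0 56.0
[[0, 0, 512, 384, 159275], [232, 0, 280, 200, 32237], [370, 99, 6, 6, 27], [0, 122, 17, 17, 149], [0, 149, 115, 51, 3642], [153, 179, 77, 21, 1268]]
```

View pics/w4.png

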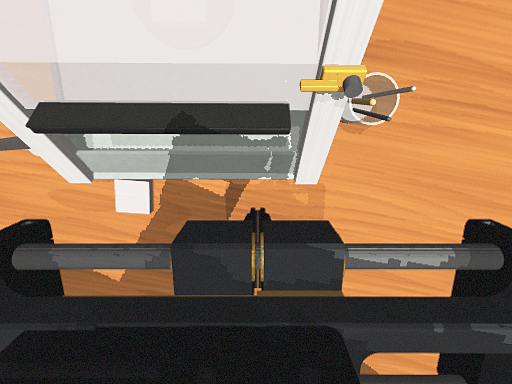

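The wrist view now shows both. The lip's outer edge is near row 126 with its right end at column 290. The pointer blade is at columns 300–337, rows 80–91. Next I'll measure the blade.

```bash
python3 - <<'E'
from h import *
import pickle
c=pickle.load(open('w4.pkl','rb'));im=c['image'].astype(int);s=c['st'];th=s['tcp_rot'][2]
e=np.array([np.cos(th),np.sin(th),0]);f=np.array([-np.sin(th),np.cos(th),0])
for r in range(76,96):
    uv=np.array([(x,r) for x in range(298,336)]);px=im[r,298:336]
    g=(px[:,2]-px[:,0]>90)
    if g.sum()<5: continue
    uv=uv[g];P=world(c,uv);print(r,g.sum(),uv[0,0],im[r,315],np.median(P@e).round(1),np.median(P[:,2]).round(1),(P@f).max().round(1),(P@f).min().round(1), 's+',((np.median(P@e)+np.median(P[:,2]))/2**.5).round(1),'n',((-np.median(P@e)+np.median(P[:,2]))/2**.5).round(1))
print('lip top corner s,n',(582.8+191.3)/2**.5,(191.3-582.8)/2**.5)
E
```

```text
76 13 323 [212 212 223] 627.4 210.1 -228.3 -239.6 s+ 592.2 n -295.0
77 14 322 [176 178 185] 626.6 209.5 -228.2 -239.8 s+ 591.2 n -294.9
78 14 322 [182 181 186] 625.8 208.6 -228.0 -240.0 s+ 590.1 n -295.0
79 14 322 [109  95  93] 625.1 207.9 -228.4 -240.3 s+ 589.0 n -295.0
80 35 301 [ 75 196 252] 624.1 209.0 -208.8 -240.3 s+ 589.1 n -293.5
81 35 301 [ 86 202 243] 623.1 210.0 -208.6 -239.9 s+ 589.1 n -292.1
82 36 300 [ 76 194 239] 622.1 210.9 -207.8 -239.8 s+ 589.0 n -290.8
83 35 301 [ 85 196 239] 621.1 212.0 -208.5 -239.3 s+ 589.1 n -289.3
84 35 301 [ 80 194 239] 620.2 212.8 -208.1 -239.4 s+ 589.0 n -288.1
85 35 301 [ 79 193 240] 619.2 214.0 -208.2 -239.0 s+ 589.2 n -286.5
86 36 300 [127 255 248] 618.3 214.4 -207.8 -238.7 s+ 588.8 n -285.6
87 35 301 [ 81 200 238] 617.5 214.2 -208.1 -239.2 s+ 588.1 n -285.1
88 35 301 [ 77 184 234] 616.7 213.7 -208.5 -239.4 s+ 587.1 n -285.0
89 35 301 [ 80 191 238] 615.9 212.3 -208.6 -239.3 s+ 585.7 n -285.4
90 35 301 [ 73 189 242] 615.1 212.0 -208.7 -239.7 s+ 584.8 n -285.1
lip top corner s,n 547.3713593165063 -276.8323048345333
```

```bash
python3 -m pendant '[[[0,0.004,-0.035,0.02,0],[0,0.008,-0.07,0.05,0],[0,0.013,-0.101,0.085,0],[0,0.013,-0.101,0.12,0],[0,0.013,-0.101,0.1405,0],[0,0.013,-0.101,0.1405,0],[0,0.013,-0.101,0.1405,0],[0,0.013,-0.101,0.1405,0]]]'
python3 -m pendant '[[[0,0.01,0,0,0],[0,0.02,0,0,0],[0,0.025,0,0,0],[0,0.03,0,-0.003,0],[0,0.034,0,-0.007,0],[0,0.038,0,-0.011,0],[0,0.042,0,-0.015,0],[0,0.045,0,-0.018,0]]]'
python3 -m pendant '[[[0,0.003,0,-0.003,0],[0,0.006,0,-0.006,0],[0,0.008,0,-0.008,0],[0,0.01,0,-0.01,0],[0,0.011,0,-0.011,0],[0,0.012,0,-0.012,0],[0,0.012,0,-0.012,0],[0,0.012,0,-0.012,0]]]'
cat > lip.py <<'E'
from h import *
s=env.state();c=grab('wrist');c['st']=s
im=c['image'].astype(int);th=s['tcp_rot'][2]
e=np.array([np.cos(th),np.sin(th),0]);f=np.array([-np.sin(th),np.cos(th),0])
print('tcp e,f,z',s['eef_pos']@e,s['eef_pos']@f,s['eef_pos'][2],s['tcp_rot'],s['ft_force'])
m=(im.max(2)<75);m[:,:40]=0;m[:,470:]=0;m[200:]=0
k,l,st,ce=cv2.connectedComponentsWithStats(m.astype(np.uint8));i=1+np.argmax(st[1:,4]);print(st[i])
r,q=np.nonzero(l==i);uv=np.c_[q,r];P=world(c,uv);S=(P@e+P[:,2])/2**.5;N=(P[:,2]-P@e)/2**.5
t=(N<-284)&(N>-300);print('top face s',np.median(S[t]).round(2),t.sum(),'outer n',np.percentile(N,[90,97]))
g=(im[...,2]-im[...,0]>90)&(im[...,1]>im[...,2]*.7);r,q=np.nonzero(g);P=world(c,np.c_[q,r]);k=(P[:,2]>200)&(P[:,2]<225);P=P[k]
if len(P): 
    S=(P@e+P[:,2])/2**.5;N=(P[:,2]-P@e)/2**.5;F=P@f;b=(F>-225)&(N<-286.5)&(N>-295);print('blade top s',np.median(S[b]) if b.any() else None,b.sum())
cv2.imwrite('pics/wl_%d.png'%(s['t']*100),c['image'])
E
python3 lip.py
```

```text
t: 6.7
eef_pos: [539.2, 32.1, 167.0]
tcp_rot: [3.141, -0.002, 0.185]
ft_force: [-0.8, 0.2, -0.0]
opening: 0.004
t: 7.5
eef_pos: [582.4, 40.4, 183.9]
tcp_rot: [3.141, 0.002, 0.186]
ft_force: [-5.8, -3.3, 2.8]
opening: 0.003
t: 8.3
eef_pos: [594.2, 42.6, 195.9]
tcp_rot: [3.141, 0.002, 0.186]
ft_force: [-4.5, -2.9, 3.6]
opening: 0.005
tcp e,f,z 591.823106720421 -67.95530253508286 195.86341417377255 [3.14121333e+00 1.60369777e-03 1.85917543e-01] [-4.5195411  -2.86960199  3.64136119]
[   40   158   430    42 17681]
top face s 589.61 10021 outer n [-283.79352388 -281.89330609]
blade top s 589.0098022775933 172
```

The lip needs 4.5 mm more along the slope (top face at 589.6, target 594.1). In the same view the blade still reads 589.0.

```bash
python3 -m pendant '[[[0,0.001,0,-0.001,0],[0,0.002,0,-0.002,0],[0,0.0027,0,-0.0027,0],[0,0.0032,0,-0.0032,0],[0,0.0032,0,-0.0032,0],[0,0.0032,0,-0.0032,0],[0,0.0032,0,-0.0032,0],[0,0.0032,0,-0.0032,0]]]'
python3 lip.py
```

```text
t: 9.15
eef_pos: [597.3, 43.2, 199.0]
tcp_rot: [3.141, 0.002, 0.186]
ft_force: [-4.8, -3.0, 2.8]
opening: 0.005
tcp e,f,z 594.9651734485249 -67.930694892225 198.9820938398209 [3.14125776e+00 1.80467351e-03 1.85854255e-01] [-4.82464667 -3.04580041  2.8025239 ]
[   40   158   430    42 17673]
top face s 594.04 10033 outer n [-283.87780154 -281.99544594]
blade top s 589.1406088233173 227
```

Level within about 0.1 mm. Now I'll back straight off, rise, and check from clear of the lip.

```bash
python3 -m pendant '[[[0,-0.003,0,0,0],[0,-0.01,0,0,0],[0,-0.03,0,0,0],[0,-0.06,0,-0.02,0],[0,-0.075,0.02,-0.06,0],[0,-0.075,0.06,-0.1,0],[0,-0.075,0.1,-0.108,0],[0,-0.075,0.1,-0.108,0]]]'
python3 -m pendant '[[[0,0,0,0,0],[0,0,0,0,0],[0,0,0,0,0],[0,0,0,0,0],[0,0,0,0,0],[0,0,0,0,0],[0,0,0,0,0],[0,0,0,0,0]]]'
python3 lip.py; cp $(ls -t pics/wl*|head -1) pics/final.png
```

```text
t: 10.0
eef_pos: [543.4, -72.5, 309.0]
tcp_rot: [3.139, -0.004, 0.182]
ft_force: [0.3, 0.3, -0.6]
opening: 0.004
t: 10.8
eef_pos: [542.5, -68.6, 306.8]
tcp_rot: [3.142, 0.0, 0.186]
ft_force: [0.1, 0.4, -0.1]
opening: 0.006
tcp e,f,z 520.4753938429707 -167.67351647816756 306.80592046456223 [3.14151831e+00 4.62597511e-05 1.85863985e-01] [ 0.13093359  0.4165784  -0.12287963]
[  40   62  258   37 8901]
top face s 594.0 2946 outer n [-276.21356898 -275.70246474]
blade top s 589.1050851935968 118
```

View pics/final.png

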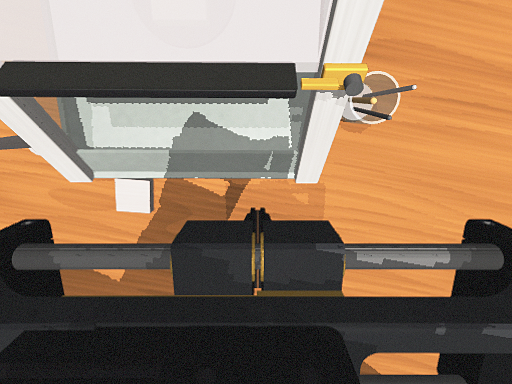

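The final view shows the lip's right end at (296,80), lined up with the pointer blade at (302–337, 80–91). The arm is clear and the block and jar are where they were.

```bash
python3 -c "
from cell import env
print(env.job_done())"
```

```text
the job is handed in; nothing more can be done
None
```

The window now stands with its lip level with the brass pointer, and I've handed the job in with the arm backed away and touching nothing. I pushed the lip up from below in stages with the shut fingertips, then backed straight off before rising. The robot's clock read about 11 s.

- **Level:** after backing away, the wrist camera put the lip's mid-thickness at 586.0 mm along the slope and the pointer blade's at 586.1 mm. This matches the reading taken while still in contact. Both came from the same image, so the 2 mm calibration error should mostly cancel.
- **Pointer:** it measured the same before and after the push, so it did not move.
- **Forces:** the wrist force read about 7 N during the pushes, at the end of each move. It was about 0 N at the end.
- **Loose things:** in the last view the block and jar looked unmoved, but I did not measure them. The mandrel was out of that view; the arm did not go near it.

No check failed or disagreed.

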